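# Load the shuttle and hold its index plunger clear

## Task

Set the white sensor barrel upright and fully home in the blue nest of the shuttle carriage while the carriage is still locked, without dropping it, and let it go. Then grip the red knob of the sprung index plunger and pull it straight up as far as it goes, so that the carriage takes the barrel to the far stop, and finish still gripping the knob and holding the plunger fully up. Leave the jar, the bin and the screwdriver where they are.

Things in the scene. Friction and masses are not known exactly. Their poses are not given: they have to be found in the camera images.
- barrel: the part: an upright white cylinder 31 mm in diameter with a dark band and a black cap (26 mm diameter, top 10 mm), 56 mm tall in all, 60 to 110 g. Origin: centre of its underside; z up its axis. The bottom 4 mm is chamfered (foot 25 mm). Starts standing on the bench, left or right of the fixture and nearer to the robot, the amber jar on the other side.
- fixture: grey base 130 (x) x 280 (y) x 30 mm, bolted down, turned about z. Origin: under it, at bench height, mid-length. An aluminium carriage (85 x 150 mm, top 50 mm above the bench) slides on rails along its y. A dark bracket, 36 mm wide, top at 85 mm, stands at (57, -85) mm and reaches in -x over the carriage, with the plunger at (0, -85) mm. Far stop: the black strip at the +y end.
- nest (a point): centre of the floor of the blue round nest on the carriage, 50 mm above the bench; moves with the carriage, axes parallel to the fixture's. Nest: a ring, bore 36 mm in diameter (at least 35 mm clear), outside 49 mm, 14 mm deep. While the carriage is locked it lies at about (0, +6) mm in the fixture frame, some 91 mm from the plunger in the fixture's +y.
- knob (a point): red plunger knob, an upright cylinder 26 mm in diameter and 28 mm high, rigid with the plunger. This point: centre of its underside, 99 mm above the bench when the plunger is down (14 mm above the bracket; a brass sleeve 20 mm in diameter stands below it); z up. Its top is 127 mm above the bench then.
- plunger (a joint): lift of the plunger in m: 0 = sprung down, its 8 mm pin 9 mm deep in the carriage's hole, locking it; 0.016 = fully up at its stop. Moves straight up and down only. The spring pulls down with 8 N at 0 rising to 14.5 N at full lift and shuts it when let go. The carriage is free above about 0.010.
- carriage (a joint): travel of the carriage in m towards the fixture's +y: 0 to 0.002 = locked at its start, 0.090 = at the far stop. A spring of about 4 N drives it slowly (a second or so) as soon as the pin is clear.
- jar: bystander: amber jar with a black cap, 48 mm in diameter, 62 mm tall, standing. Origin: centre of its underside.
- bin: bystander: open blue parts bin, 100 x 140 x 45 mm, to the left beyond the fixture's end. Origin: centre of its underside.
- screwdriver: bystander: screwdriver with a yellow handle, 170 mm long, lying to the right of the fixture. Origin: near the middle of its length, on the bench.

How it is judged:
By the outcome, as a careful person would: the job done as asked, in the order asked, and still so for the second after the job is handed in, while the arm keeps its last pose, push and grip.
It also fails if it takes over 48 s, if anything falls off the work surface, if the arm or the gripper's body presses on something with over 40 N, if the wrist force passes 120 N, or if a joint passes its speed limit or range.

## Robot

A 6-joint arm with a two-finger parallel gripper is mounted at the origin on the work surface. World frame = base frame: x ahead of the robot, y to its left, z up, the work surface at z = 0. Lengths are in m, angles in rad, forces in N, time in s.
With the tool pointing down it reaches from about 0.325 to 0.775 m from the base axis. Payload 5.5 kg.
Tool frame: the origin (TCP) lies at the very end of the fingers, on their centre line; the grasp point (between the pads) lies 19 mm behind it; z points along the fingers, y is the direction in which the jaws open and shut (so a half turn about z gives the same grasp; the last joint's range is limited). The gripper opens to 88 mm and grips with 3 to 60 N. Pads are 20 mm wide; open, the fingers measure 115 mm over their backs; the gripper's body (75 mm by 178 mm) begins 61 mm behind the grasp point.
Start: joints at [-1.391, 0.091, 1.231, -0, 1.82, -0.057], TCP at [0.141, -0.583, 0.185] pointing down, gripper open.
Joint ranges: [-2.87, 2.87], [-0.86, 2.18], [0.17, 2.46], [-1.51, 4.65], [0.06, 2.69], [-2.65, 2.65]. Speed limits (rad/s): [2.57, 2.57, 3.01, 3.14, 3.14, 3.14].

## Interface

Orientations are given as a unit quaternion [w, x, y, z].
In Python, from station import env gives the robot as it stands. The module is installed in compiled form; this text tells all that it offers.
- The arm moves only by the tool step_arm, never from a script. Its argument "commands" is a list of rows, each a list of 7 numbers: the shift along the world's x, y, z in cm, then the turn, a rotation vector about the world's x, y, z in rad, then the opening, from 0 (shut) to 1 (fully open). A call has 1 to 12 rows; each row is the pose to reach, as a shift and turn from the pose commanded when the call began; what a row does not reach only later rows make up. A row lasts 1/12 s, in which the tool goes at most 41.7 mm and 7.16 degrees, less where a joint would pass 70% of its speed; a pose out of reach is approached as far as the arm can. A call with a gripper value outside its range is refused whole. The fingers move at their own pace and stop on an object; "grip_force" is the grip in N (left out, the last holds). Time passes only in rows, so rows that repeat a pose let the fingers close. It gives the time, the measured TCP pose, the force and the opening at its end, in the units of the state.
- env.sense(): the state, without advancing time (a new reading comes with each control period).
- env.snapshot(name): name is "scene" or "top" or "wrist"; returns a dict with "color" (400x640x3 uint8, blue, green, red), "z_map" (400x640 float32, m along the optical axis (not along the pixel's ray), 0 where there is no reading), "intrinsics" (3x3 intrinsics, pixels), "rvec" (rotation vector, rad) and "tvec" (3), from world to camera coordinates, as OpenCV has them. Camera axes: x right, y down, z forward; pixel columns grow to the right and rows downward; lengths in m; the calibration is good to about 2 mm. A picture is of the moment at which its call begins.
- env.close_job(): hands the job in, once; it reports no verdict.
The state is a dict: "time_s": time; "qpos": joint angles; "qd": joint speeds; "joint_efforts": joint torques, N m; "tool_pos": TCP position; "tcp_rot": TCP orientation; "wrist_force": force on the tool from outside, world axes, zero at the start; "ft_torque": the same for the moment, N m; "width": opening from 0.0 (shut) to 1.0 (fully open).
Only numpy, scipy, OpenCV 4.12 (cv2) and the standard library are available. Lean on these libraries where they do the work, as an engineer would, in place of code of your own. Each camera call takes 0.05 s, during which the arm holds its last target. There are 200 camera calls.

## Working session

There is one attempt and no reset: what is moved stays moved. The work goes in short steps, Python scripts to look and compute and a tool call to move; the robot and the scene stay as the last step left them, time stands still between calls to the robot, and variables do not carry over. Pictures are saved under pics/ and viewed, about 8 in all and at most 12, crops included, and the job is handed in when it is done.

Besides the shell and the picture viewer there is one more tool, called after "Emit:" as name(argument=value, ...) on one line, values as JSON. step_arm: Moves the arm, as the interface text tells. Its arguments: {"type":"object","properties":{"commands":{"type":"array","items":{"type":"array","items":{"type":"number"}}},"grip_force":{"type":"number"}},"required":["commands"]}

```bash
mkdir -p pics
cat > h.py <<'E'
import numpy as np, cv2
from station import env
def snap(n,f=None):
    s=env.snapshot(n)
    np.savez(''+n+'.npz',**s)
    if f: cv2.imwrite('pics/'+f,s['color'])
    return s
def pts(s):
    z=s['z_map'];K=s['intrinsics'];v,u=np.mgrid[:z.shape[0],:z.shape[1]]
    P=np.stack([(u-K[0,2])*z/K[0,0],(v-K[1,2])*z/K[1,1],z],-1)
    R=cv2.Rodrigues(np.array(s['rvec'],float))[0]
    W=(P-np.array(s['tvec']).ravel())@R
    W[z==0]=np.nan
    return W
E
python3 - <<'E'
from h import *
s=env.sense();print(s)
for n in('scene','top'):snap(n,n+'1.png')
E
```

```text
{'time_s': 0.0, 'qpos': array([-1.39071158e+00,  9.18393976e-02,  1.23188627e+00,  8.55572592e-07,
        1.81980783e+00, -5.66960258e-02]), 'qd': array([ 0.00066638,  0.00153742,  0.00129782,  0.00116323,  0.00061058,
       -0.00264407]), 'joint_efforts': array([-3.11223186e-03, -4.46462703e+01, -4.06444645e+01,  6.93180319e-02,
        2.92729377e-02, -1.13847466e-04]), 'tool_pos': array([ 0.14067796, -0.58288733,  0.1838184 ]), 'tcp_rot': array([-9.68598622e-04,  9.92999560e-01,  1.18114061e-01, -5.94175171e-05]), 'wrist_force': array([ 0.12296396,  0.93579726, -0.51022168]), 'ft_torque': array([0.00568419, 0.01295924, 0.05084413]), 'width': 1.0032926308406127}
```

View pics/top1.png

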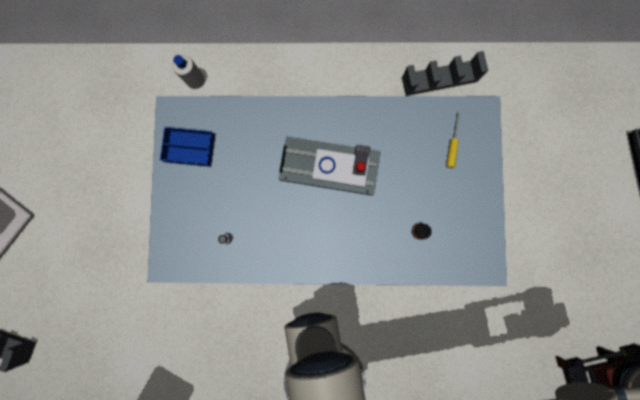

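View pics/scene1.png

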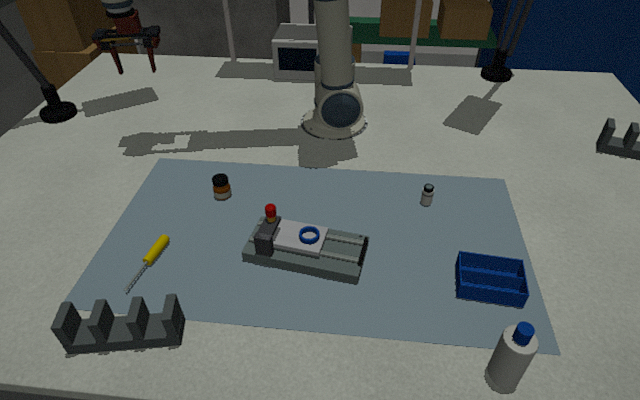

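The top view shows the barrel at (225,239), nest ring (327,165), knob (361,167), jar (421,231) and bracket (362,154). Image up is world +x and image left is +y.

Run:
```python
from h import *
s=dict(np.load('top.npz'));W=pts(s);hsv=cv2.cvtColor(s['color'],cv2.COLOR_BGR2HSV)
for n,(u,v) in dict(barrel=(225,239),nest=(327,165),knob=(361,167),jar=(421,231)).items():
    print(n,W[v,u].round(4))
def stat(n,m):
    P=W[m];print(n,m.sum(),np.nanmedian(P,0).round(4),((np.nanmin(P,0)+np.nanmax(P,0))/2).round(4), np.nanmean(P,0).round(4))
H,S,V=cv2.split(hsv)
box=np.zeros(H.shape,bool);box[130:200,270:390]=1
stat('ring',box&(H>100)&(H<130)&(S>130)&(V>50))
stat('knob',box&((H<8)|(H>172))&(S>120)&(W[...,2]>.115))
bb=np.zeros(H.shape,bool);bb[225:252,212:240]=1
stat('barrel',bb&(W[...,2]>.045))
stat('jar',(W[...,2]>.05)&(np.abs(np.mgrid[:400,:640][1]-421)<20)&(np.abs(np.mgrid[:400,:640][0]-231)<20))
m=box&(W[...,2]>.02)&(W[...,2]<.04);P=W[m][:,:2].astype(np.float32);print(m.sum(),cv2.minAreaRect(P))
m=box&(W[...,2]>.045)&(W[...,2]<.055);P=W[m][:,:2].astype(np.float32);print(m.sum(),cv2.minAreaRect(P))
```

```text
barrel [0.3962 0.2819 0.056 ]
nest [ 0.6087 -0.0026  0.0483]
knob [ 0.5911 -0.0933  0.1245]
jar [ 0.4232 -0.2638  0.0608]
  return np.nanmean(a, axis, out=out, keepdims=keepdims)
Traceback (most recent call last):
ValueError: zero-size array to reduction operation fmin which has no identity
```

Run:
```python
from h import *
s=dict(np.load('top.npz'));W=pts(s)
v,u=np.mgrid[:400,:640];z=W[...,2]
box=(v>130)&(v<200)&(u>270)&(u<390)
def mid(n,m):
    P=W[m];print(n,m.sum(),((P.min(0)+P.max(0))/2).round(4),P.mean(0).round(4))
ring=box&(z>.058)&(z<.07)&(abs(u-327)<14)
mid('ring',ring);mid('knob',box&(z>.118));mid('bar',(abs(u-225)<12)&(abs(v-239)<12)&(z>.05))
mid('brk',box&(z>.078)&(z<.09))
for lo,hi in((.02,.04),(.045,.055),(.02,.055)):
    r=cv2.minAreaRect(W[box&(z>lo)&(z<hi)][:,:2].astype(np.float32));print(r)
```

```text
ring 107 [ 0.6066 -0.0027  0.0624] [ 0.6065 -0.0027  0.0624]
knob 72 [ 0.593  -0.0922  0.1253] [ 0.5928 -0.092   0.1251]
bar 75 [0.3961 0.2897 0.0556] [0.3959 0.2887 0.0553]
brk 309 [ 0.6174 -0.098   0.0837] [ 0.6237 -0.097   0.084 ]
((0.6112450957298279, -0.009169742465019226), (0.2801990211009979, 0.1309749335050583), 81.02246856689453)
((0.6181319952011108, 0.005262784659862518), (0.24738898873329163, 0.10586453974246979), 81.51921081542969)
((0.6112450957298279, -0.009169742465019226), (0.2801990211009979, 0.1309749335050583), 81.02246856689453)
```

Emit:
step_arm(commands=[[22, 50, 7, 0, 0, 1.14, 1], [22, 50, 7, 0, 0, 1.14, 1], [22, 50, 7, 0, 0, 1.14, 1], [22, 50, 7, 0, 0, 1.14, 1], [22, 50, 7, 0, 0, 1.14, 1], [22, 50, 7, 0, 0, 1.14, 1], [22, 50, 7, 0, 0, 1.14, 1], [22, 50, 7, 0, 0, 1.14, 1], [22, 50, 7, 0, 0, 1.14, 1], [22, 50, 7, 0, 0, 1.14, 1], [22, 50, 7, 0, 0, 1.14, 1], [22, 50, 7, 0, 0, 1.14, 1]])

```text
time_s: 1.1
tool_pos: [0.3405, -0.1274, 0.2486]
tcp_rot: [0.0, 0.772, 0.635, 0.0]
wrist_force: [0.3, -0.1, -0.4]
width: 1.003
```

Emit:
step_arm(commands=[[3.5, 36.5, -5, 0, 0, 0.037, 1], [3.5, 36.5, -5, 0, 0, 0.037, 1], [3.5, 36.5, -5, 0, 0, 0.037, 1], [3.5, 36.5, -5, 0, 0, 0.037, 1], [3.5, 36.5, -5, 0, 0, 0.037, 1], [3.5, 36.5, -5, 0, 0, 0.037, 1], [3.5, 36.5, -5, 0, 0, 0.037, 1], [3.5, 36.5, -5, 0, 0, 0.037, 1], [3.5, 36.5, -5, 0, 0, 0.037, 1], [3.5, 36.5, -5, 0, 0, 0.037, 1], [3.5, 36.5, -5, 0, 0, 0.037, 1], [3.5, 36.5, -5, 0, 0, 0.037, 1]])

```text
time_s: 2.1
tool_pos: [0.3753, 0.2353, 0.1982]
tcp_rot: [0.0, 0.76, 0.65, -0.001]
wrist_force: [0.3, 0.3, 0.1]
width: 1.002
```

Run:
```python
from h import *
s=snap('wrist','w1.png');W=pts(s);z=W[...,2]
m=(z>.05)&(z<.062);P=W[m];print(m.sum(),((P.min(0)+P.max(0))/2).round(4),P.mean(0).round(4),np.ptp(P,axis=0))
v,u=np.nonzero(m);print(u.mean(),v.mean());print(env.sense()['tool_pos'],env.sense()['qpos'])
```

```text
508 [0.3982 0.2886 0.0548] [0.3983 0.2888 0.0566] [0.02542333 0.02586585 0.0086079 ]
334.2775590551181 125.42913385826772
[0.37557547 0.23485136 0.19864671] [ 4.82371710e-01 -3.28115640e-01  1.59305321e+00 -4.56192459e-04
  1.87670309e+00  6.40043830e-01]
```

View pics/w1.png

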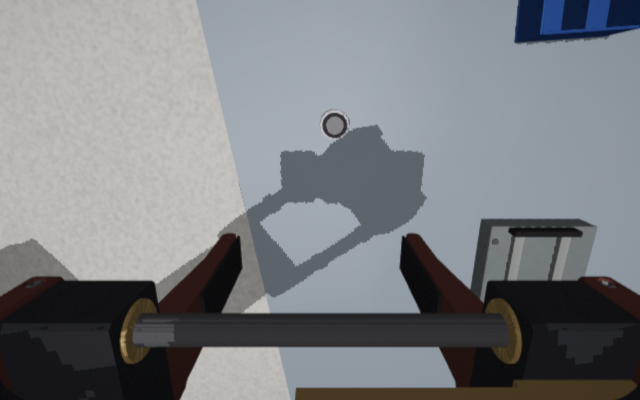

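Emit:
step_arm(commands=[[2.3, 5.4, -6, 0, 0, 0, 1], [2.3, 5.4, -6, 0, 0, 0, 1], [2.3, 5.4, -6, 0, 0, 0, 1], [2.3, 5.4, -10, 0, 0, 0, 1], [2.3, 5.4, -13, 0, 0, 0, 1], [2.3, 5.4, -15, 0, 0, 0, 1], [2.3, 5.4, -16.5, 0, 0, 0, 1], [2.3, 5.4, -17.7, 0, 0, 0, 1], [2.3, 5.4, -17.7, 0, 0, 0, 1], [2.3, 5.4, -17.7, 0, 0, 0, 1]])

```text
time_s: 2.98
tool_pos: [0.3989, 0.2889, 0.0222]
tcp_rot: [0.0, 0.761, 0.649, 0.0]
wrist_force: [0.1, 0.9, 0.5]
width: 1.002
```

Emit:
step_arm(commands=[[0, 0, 0, 0, 0, 0, 0.5], [0, 0, 0, 0, 0, 0, 0.2], [0, 0, 0, 0, 0, 0, 0.2], [0, 0, 0, 0, 0, 0, 0.2], [0, 0, 0, 0, 0, 0, 0.2], [0, 0, 0, 0, 0, 0, 0.2], [0, 0, 0, 0, 0, 0, 0.2], [0, 0, 0, 0, 0, 0, 0.2], [0, 0, 0, 0, 0, 0, 0.2], [0, 0, 0, 0, 0, 0, 0.2]], grip_force=20)

```text
time_s: 3.82
tool_pos: [0.3985, 0.2897, 0.0214]
tcp_rot: [-0.0, 0.76, 0.65, -0.0]
wrist_force: [0.9, -0.1, 0.1]
width: 0.284
```

Emit:
step_arm(commands=[[0, 0, 0, 0, 0, 0, 0.2], [0, 0, 0, 0, 0, 0, 0.2]])

```text
time_s: 3.98
tool_pos: [0.3985, 0.2897, 0.0215]
tcp_rot: [0.0, 0.76, 0.649, -0.0]
wrist_force: [0.3, 0.7, -0.1]
width: 0.202
```

Run:
```python
from h import *
s=snap('wrist','w2.png');print(env.sense()['width'])
```

```text
0.2025746449833012
```

View pics/w2.png

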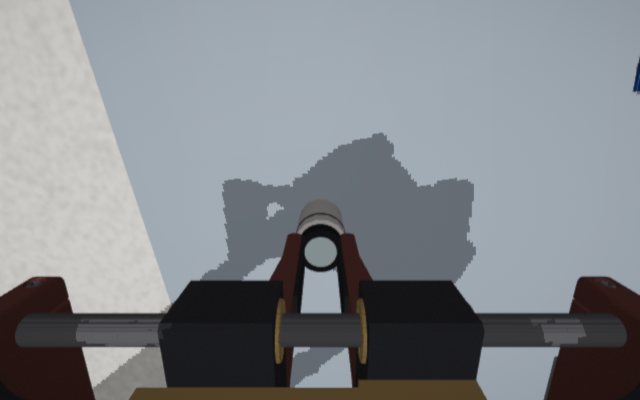

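The fingers look to be astride the barrel, with its cap at (320,252) and the white body at (320,215). But the width ran all the way to 0.20 as if nothing was there, so I'll measure where the barrel really is.

Run:
```python
from h import *
s=dict(np.load('wrist.npz'));W=pts(s);R=cv2.Rodrigues(s['rvec'])[0]
print('cam',(-R.T@s['tvec'].ravel()).round(3),'axis',R[2].round(2))
for v in range(196,300,6): print(v,W[v,320].round(4))
for u in range(270,380,6): print(u,W[252,u].round(4),W[238,u].round(4))
I=s['color'][170:330,230:410];cv2.imwrite('pics/w2c.png',cv2.resize(I,None,fx=4,fy=3.7,interpolation=2))
```

```text
cam [0.411 0.368 0.221] axis [-0.04 -0.28 -0.96]
196 [0.4008 0.3053 0.0009]
202 [0.4006 0.3039 0.0108]
208 [0.4006 0.304  0.0241]
214 [0.4008 0.3047 0.0379]
220 [0.4006 0.3037 0.0455]
226 [0.4003 0.3016 0.0495]
232 [0.4001 0.3003 0.0552]
238 [0.3997 0.2977 0.0574]
244 [0.399  0.2937 0.0565]
250 [0.3985 0.2903 0.0569]
256 [0.398  0.2869 0.0574]
262 [0.3973 0.283  0.0569]
268 [0.3966 0.2785 0.0556]
274 [0.391  0.2435 0.0004]
280 [0.3902 0.2387 0.0008]
286 [0.3894 0.2334 0.0008]
292 [0.3886 0.2284 0.0011]
298 [0.3878 0.2233 0.0014]
270 [0.3568 0.2678 0.0005] [0.3592 0.2791 0.001 ]
276 [0.3613 0.2672 0.0008] [0.3639 0.279  0.0022]
282 [ 3.656e-01  2.660e-01 -3.000e-04] [ 3.678e-01  2.773e-01 -1.000e-04]
288 [0.3855 0.3041 0.083 ] [0.3838 0.3039 0.0657]
294 [0.3881 0.3032 0.0821] [0.3868 0.3032 0.0652]
300 [0.3906 0.3016 0.0797] [0.3899 0.3027 0.0652]
306 [0.3905 0.29   0.0563] [0.3918 0.2981 0.0554]
312 [0.3939 0.2897 0.0568] [0.3953 0.2981 0.0568]
318 [0.3973 0.2896 0.0576] [0.3986 0.2977 0.0569]
324 [0.4005 0.2886 0.0567] [0.4018 0.2971 0.0568]
330 [0.4038 0.288  0.0564] [0.405  0.2962 0.0559]
336 [0.4071 0.2877 0.057 ] [0.4083 0.2953 0.0552]
342 [0.4105 0.2978 0.0785] [0.4116 0.2993 0.0653]
348 [0.4134 0.2987 0.0812] [0.4147 0.2988 0.0654]
354 [0.4161 0.299  0.0827] [0.4178 0.2983 0.0654]
360 [0.4235 0.2577 0.0015] [0.4249 0.2687 0.0009]
366 [0.428  0.2565 0.0005] [0.4293 0.2683 0.0015]
372 [0.4324 0.2561 0.0012] [0.4336 0.2677 0.0017]
378 [ 0.437   0.2548 -0.    ] [0.438  0.2668 0.0014]
```

View pics/w2c.png

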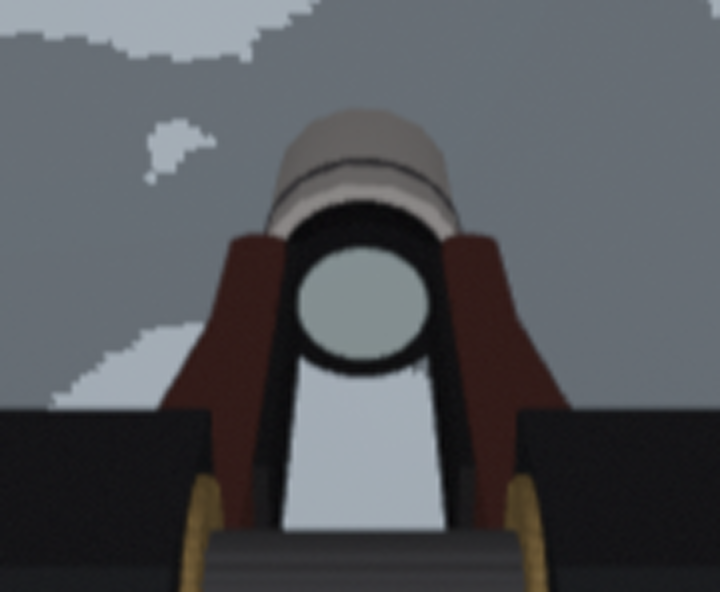

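The barrel still stands upright, centred at about (0.3985, 0.289), between the fingers. To tell whether it is really gripped, I'll command the gripper fully shut and see whether the width changes.

Emit:
step_arm(commands=[[0, 0, 0, 0, 0, 0, 0.0], [0, 0, 0, 0, 0, 0, 0.0], [0, 0, 0, 0, 0, 0, 0.0], [0, 0, 0, 0, 0, 0, 0.0]], grip_force=20)

```text
time_s: 4.37
tool_pos: [0.3985, 0.2897, 0.0215]
tcp_rot: [-0.0, 0.76, 0.649, -0.0]
wrist_force: [-0.5, -0.5, 0.8]
width: 0.005
```

Run:
```python
from h import *
s=snap('wrist','w3.png');W=pts(s);z=W[...,2]
I=s['color'][150:330,220:420];cv2.imwrite('pics/w3c.png',cv2.resize(I,None,fx=3.3,fy=3.3,interpolation=2))
print(env.sense())
for u in range(270,380,6): print(u,W[252,u].round(4),W[238,u].round(4))
```

```text
{'time_s': 4.4167, 'qpos': array([ 5.59521600e-01, -1.71010810e-01,  1.77583292e+00,  3.13286941e-05,
        1.53680071e+00,  7.16494043e-01]), 'qd': array([0.00063949, 0.00098143, 0.0005722 , 0.00043562, 0.00122398,
       0.00014922]), 'joint_efforts': array([ 2.08176069e-03, -3.25557983e+01, -3.99636519e+01,  6.47967285e-02,
       -3.61775409e-02, -7.38494714e-05]), 'tool_pos': array([0.39846393, 0.28968316, 0.02147733]), 'tcp_rot': array([-1.77010174e-05,  7.60371503e-01,  6.49488396e-01, -1.26232042e-05]), 'wrist_force': array([0.15062758, 0.70968   , 0.24998184]), 'ft_torque': array([-0.00509942, -0.05678267,  0.02203534]), 'width': 0.002642017766156985}
270 [ 0.3566  0.2673 -0.0005] [ 3.590e-01  2.787e-01 -1.000e-04]
276 [0.3615 0.2675 0.0014] [0.3635 0.2783 0.0006]
282 [0.3659 0.2667 0.0013] [0.368  0.2777 0.0009]
288 [0.3702 0.2658 0.0008] [0.3723 0.2768 0.0004]
294 [0.3747 0.265  0.0006] [0.3767 0.2762 0.0006]
300 [0.3871 0.2902 0.0556] [0.3878 0.2963 0.0501]
306 [0.3937 0.3021 0.0817] [0.393  0.3021 0.065 ]
312 [0.3964 0.3013 0.081 ] [0.3961 0.3016 0.0649]
318 [0.399  0.2996 0.0784] [0.399  0.3001 0.0626]
324 [0.4018 0.2984 0.0768] [0.4025 0.3021 0.0684]
330 [0.4049 0.3001 0.0812] [0.4054 0.3005 0.0658]
336 [0.4078 0.3002 0.0825] [0.4085 0.2999 0.0656]
342 [0.4105 0.2867 0.0561] [0.4117 0.2901 0.0446]
348 [4.147e-01 2.584e-01 1.000e-04] [0.4162 0.2699 0.0005]
354 [0.4191 0.258  0.0007] [0.4206 0.2694 0.0009]
360 [0.4236 0.2574 0.0008] [0.425  0.2686 0.0007]
366 [0.428  0.2565 0.0005] [0.4293 0.2683 0.0015]
372 [ 4.326e-01  2.555e-01 -1.000e-04] [0.4337 0.2673 0.0008]
378 [ 0.437   0.2548 -0.    ] [ 0.4383  0.2658 -0.0007]
```

View pics/w3c.png

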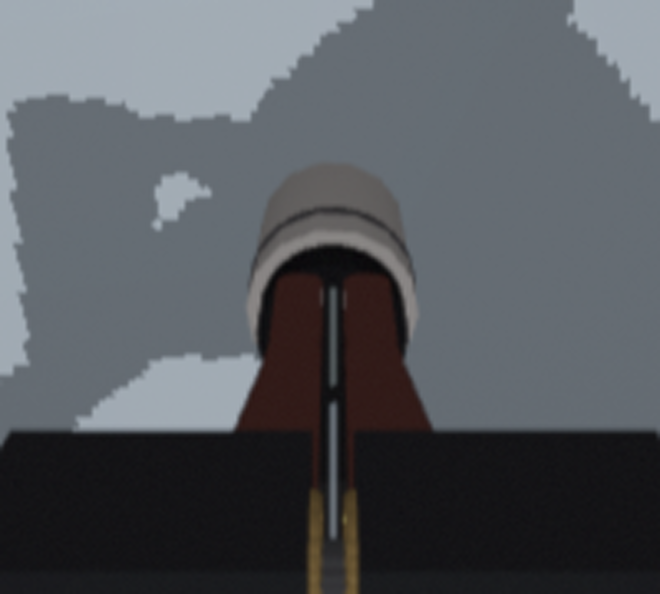

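The fingers didn't pass through the barrel. They end at about v=235, where the depth gives z≈0.065, which is above the cap (0.057). But the reported TCP z is 0.0215, so one of the two is wrong by about 44 mm. I'll check with the scene camera before moving.

Run:
```python
from h import *
s=dict(np.load('wrist.npz'));W=pts(s)
for v in (228,230,232,234,236,240,250,262,275,290,300,320,340,380): print(v,W[v,310].round(4),W[v,334].round(4))
s=snap('scene');W=pts(s);z=W[...,2]
m=(abs(W[...,0]-.3985)<.07)&(abs(W[...,1]-.29)<.1)&(z>.01)&(z<.3)
v,u=np.nonzero(m);print(u.min(),u.max(),v.min(),v.max())
for vv in range(v.max()-60,v.max()+2,2):
    r=np.nonzero(m[vv])[0]
    if len(r): c=int(np.median(r));print(vv,r.min(),r.max(),W[vv,c].round(3))
c=(int(u.mean()),v.max());I=s['color'][c[1]-110:c[1]+20,c[0]-80:c[0]+80];cv2.imwrite('pics/s2c.png',cv2.resize(I,None,fx=4.5,fy=4.5,interpolation=2))
```

```text
228 [0.3943 0.3007 0.0481] [0.4079 0.2976 0.0458]
230 [0.3944 0.3008 0.0514] [0.4078 0.2981 0.0499]
232 [0.3946 0.3012 0.0553] [0.4077 0.2982 0.0531]
234 [0.3948 0.3016 0.0591] [0.4077 0.3004 0.0611]
236 [0.3951 0.3023 0.0637] [0.4076 0.3002 0.0632]
240 [0.3952 0.3022 0.0685] [0.4074 0.2997 0.0673]
250 [0.3955 0.3017 0.0792] [0.4069 0.3003 0.0802]
262 [0.3959 0.302  0.0922] [0.4065 0.3005 0.0926]
275 [0.3963 0.302  0.1036] [0.406  0.3001 0.1029]
290 [0.4013 0.3233 0.1489] [0.4074 0.3228 0.1497]
300 [0.4015 0.3236 0.1538] [0.4072 0.3227 0.1538]
320 [0.4017 0.3237 0.1614] [0.4069 0.3223 0.1607]
340 [0.4011 0.3198 0.1629] [0.4064 0.3196 0.1637]
380 [0.3994 0.3096 0.1634] [0.4048 0.3094 0.1641]
421 462 104 203
143 426 450 [0.406 0.289 0.199]
145 426 448 [0.406 0.288 0.193]
147 424 448 [0.407 0.286 0.188]
149 423 449 [0.403 0.286 0.179]
151 423 449 [0.419 0.286 0.184]
153 423 449 [0.418 0.287 0.178]
155 422 449 [0.407 0.288 0.164]
157 422 449 [0.413 0.287 0.162]
159 422 449 [0.426 0.286 0.165]
161 421 449 [0.465 0.279 0.187]
163 432 447 [0.467 0.289 0.183]
179 427 428 [0.404 0.28  0.085]
181 426 435 [0.406 0.288 0.081]
183 426 434 [0.407 0.289 0.076]
185 425 434 [0.405 0.288 0.067]
187 424 433 [0.405 0.286 0.06 ]
189 423 434 [0.409 0.286 0.057]
191 422 434 [0.411 0.287 0.052]
193 422 433 [0.412 0.285 0.045]
195 422 433 [0.414 0.286 0.04 ]
197 422 432 [0.413 0.287 0.033]
199 421 432 [0.41  0.286 0.023]
201 422 431 [0.412 0.287 0.017]
203 425 430 [0.411 0.293 0.01 ]
```

View pics/s2c.png

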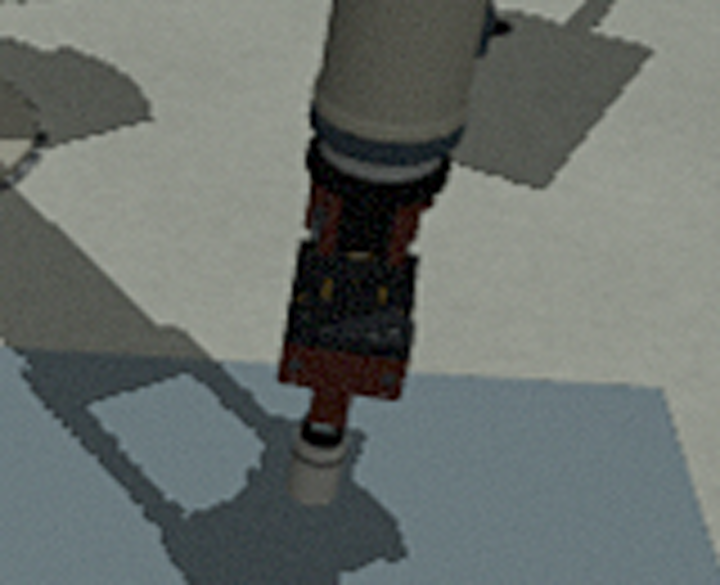

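The scene camera agrees: the shut fingers hover just above the standing barrel. The tips are at z≈0.062, while the state reports 0.0215, so the reported TCP height reads about 41 mm low; x and y agree. Nothing has been touched. I'll take heights from the cameras, open the gripper, and go down about 4 cm while watching the force.

Emit:
step_arm(commands=[[0, 0, 0, 0, 0, 0, 1], [0, 0, 0, 0, 0, 0, 1], [0, 0, 0, 0, 0, 0, 1], [0, 0, 0, 0, 0, 0, 1], [0, 0, 0, 0, 0, 0, 1], [0, 0, 0, 0, 0, 0, 1], [0, 0, 0, 0, 0, 0, 1], [0, 0, -1, 0, 0, 0, 1], [0, 0, -2, 0, 0, 0, 1], [0, 0, -3, 0, 0, 0, 1], [0, 0, -4, 0, 0, 0, 1], [0, 0, -4, 0, 0, 0, 1]])

```text
time_s: 5.47
tool_pos: [0.3967, 0.2885, -0.0221]
tcp_rot: [-0.0, 0.76, 0.649, -0.003]
wrist_force: [-0.6, -0.3, -0.4]
width: 0.88
```

```bash
cat >> h.py <<'E'
def tips():
    "lowest heights of the finger fronts seen in the wrist view, column-wise"
    s=snap('wrist');W=pts(s);t=env.sense();p=t['tool_pos']
    d=W-p; w,x,y,_=t['tcp_rot'];a=2*np.arctan2(y,x);tx=np.array([np.cos(a),np.sin(a)]);ty=np.array([-np.sin(a),np.cos(a)])
    X=d[...,:2]@tx;Y=d[...,:2]@ty
    return s,W,X,Y,t
E
python3 - <<'E'
from h import *
s,W,X,Y,t=tips()
print(t['tool_pos'],t['wrist_force'],t['width'])
m=(X<.02)&(X>-.02)&(abs(Y)>.03)&(abs(Y)<.07)&(W[...,2]>.012)
for sg in(-1,1):
    k=m&(Y*sg>0);v,u=np.nonzero(k);
    if len(v):
        for vv in sorted(set(v))[:4]: print(sg,vv,W[vv,u[v==vv]].mean(0).round(4))
k=(abs(X)<.03)&(abs(Y)<.025)&(W[...,2]>.05)&(W[...,2]<.06);print('barrel',k.sum(),W[k].mean(0).round(4),X[k].mean(),Y[k].mean())
E
```

```text
[ 0.39719483  0.28890173 -0.0207293 ] [ 0.89922652  0.84665942 -0.81377182] 0.920981340147145
-1 233 [0.4419 0.2933 0.0153]
-1 234 [0.4421 0.2933 0.0167]
-1 235 [0.4421 0.2933 0.0178]
-1 236 [0.441  0.2933 0.0188]
1 233 [0.3559 0.3071 0.0158]
1 234 [0.3556 0.3071 0.0171]
1 235 [0.3554 0.307  0.0183]
1 236 [0.3567 0.3067 0.0193]
barrel 2643 [0.3988 0.2916 0.0561] 0.0029693040319203772 -0.0011844550801719212
```

Emit:
step_arm(commands=[[0, 0.1, 0.2, 0, 0, 0, 0.3], [0, 0.1, 0.2, 0, 0, 0, 0.2], [0, 0.1, 0.2, 0, 0, 0, 0.2], [0, 0.1, 0.2, 0, 0, 0, 0.2], [0, 0.1, 0.2, 0, 0, 0, 0.2], [0, 0.1, 0.2, 0, 0, 0, 0.2], [0, 0.1, 0.2, 0, 0, 0, 0.2], [0, 0.1, 0.2, 0, 0, 0, 0.2], [0, 0.1, 0.2, 0, 0, 0, 0.2], [0, 0.1, 0.2, 0, 0, 0, 0.2], [0, 0.1, 0.2, 0, 0, 0, 0.2], [0, 0.1, 0.2, 0, 0, 0, 0.2]], grip_force=20)

```text
time_s: 6.52
tool_pos: [0.3985, 0.2907, -0.0165]
tcp_rot: [0.0, 0.76, 0.649, -0.0]
wrist_force: [-0.3, 0.1, -0.3]
width: 0.345
```

The width stopped at 0.345 (30.4 mm), so the barrel is gripped. Next I'll lift it and carry it to a look-out point short of the nest, clear above the knob.

Emit:
step_arm(commands=[[0, 0, 2, 0, 0, 0, 0.2], [0, 0, 5, 0, 0, 0, 0.2], [0, 0, 9, 0, 0, 0, 0.2], [2, -3, 13, 0, 0, 0, 0.2], [4, -6, 16, 0, 0, 0, 0.2], [6, -9, 16, 0, 0, 0, 0.2], [8, -12, 16, 0, 0, 0, 0.2], [10, -15, 16, 0, 0, 0, 0.2], [12, -18, 16, 0, 0, 0, 0.2], [13.5, -21, 16, 0, 0, 0, 0.2], [15, -24, 16, 0, 0, 0, 0.2], [16.5, -27, 16, 0, 0, 0, 0.2]])

```text
time_s: 7.52
tool_pos: [0.564, 0.019, 0.1432]
tcp_rot: [-0.0, 0.76, 0.649, -0.0]
wrist_force: [-0.3, 0.1, -0.8]
width: 0.346
```

Emit:
step_arm(commands=[[1.5, -3, 0, 0, 0, 0, 0.2], [2.7, -6, 0, 0, 0, 0, 0.2], [3.4, -8.5, 0, 0, 0, 0, 0.2], [3.4, -10, 0, 0, 0, 0, 0.2], [3.4, -10.4, 0, 0, 0, 0, 0.2], [3.4, -10.4, 0, 0, 0, 0, 0.2], [3.4, -10.4, 0, 0, 0, 0, 0.2]])

```text
time_s: 8.1
tool_pos: [0.5972, -0.0822, 0.1436]
tcp_rot: [-0.0, 0.76, 0.65, 0.0]
wrist_force: [0.1, -1.0, -0.0]
width: 0.343
```

Run:
```python
from h import *
s=snap('wrist','w4.png');t=env.sense();print(t['tool_pos'],t['tcp_rot'],t['wrist_force'],t['width'])
```

```text
[ 0.59726421 -0.08189049  0.14375099] [-1.38786852e-04  7.59961018e-01  6.49968576e-01  2.86320424e-04] [ 0.06899507 -0.11543309 -1.49278926] 0.342549836975218
```

View pics/w4.png

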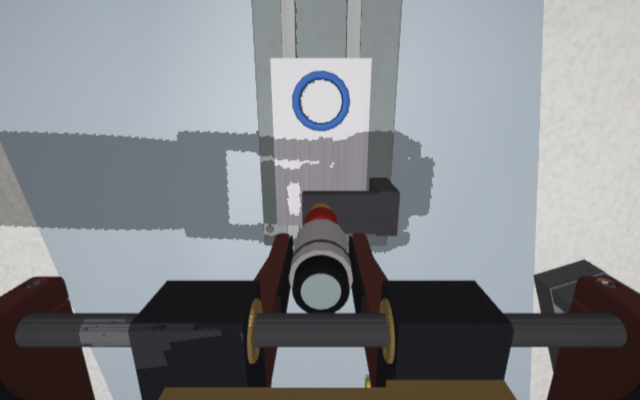

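The wrist view shows the barrel held at (320,285), the ring at (321,101), and the knob at (320,212) under the bracket arm. Next I'll measure the ring, the yaw, and the barrel's offset from the tool.

Run:
```python
from h import *
s=dict(np.load('wrist.npz'));W=pts(s);z=W[...,2];v,u=np.mgrid[:400,:640]
c=s['color'].astype(int)
blue=(c[...,0]-c[...,2]>50)&(v<140)&(abs(u-321)<40)
P=W[blue&(z>.058)];print('ring',len(P),((P.min(0)+P.max(0))/2).round(4),P.mean(0).round(4),np.ptp(P,axis=0).round(4))
print(cv2.fitEllipse(cv2.findContours(blue.astype(np.uint8),0,1)[0][0]))
cx,cy=cv2.minEnclosingCircle(P[:,:2].astype(np.float32))[0];print('circ',cx,cy)
m=(z>.046)&(z<.054)&(v<175)&(c.min(-1)>100)&(abs(u-321)<60)
print('carr',m.sum(),cv2.minAreaRect(W[m][:,:2].astype(np.float32)))
m=(z>.01)&(z<.2)&(v>200)&(v<312)&(abs(u-320)<34)
for vv in range(216,316,6): print(vv,W[vv,320].round(4),W[vv,300].round(4),W[vv,340].round(4))
r=(c[...,2]>110)&(c[...,1]<60)&(v<222)&(v>195)
print('knob',W[r].mean(0).round(4))
# finger tip
for vv in range(228,250,3): print(vv,W[vv,283].round(4),W[vv,360].round(4))
```

```text
ring 1167 [ 0.6101 -0.0028  0.0624] [ 0.61   -0.002   0.0639] [0.0471 0.047  0.0088]
((320.49542236328125, 100.45246887207031), (56.355194091796875, 58.761756896972656), 179.9974365234375)
circ 0.6098864078521729 -0.002761769574135542
carr 9768 ((0.6075728535652161, -0.017971090972423553), (0.09904643148183823, 0.08538736402988434), 80.93331146240234)
216 [ 0.5972 -0.0813  0.1235] [ 0.5741 -0.1039  0.0512] [ 0.6117 -0.0978  0.0843]
222 [ 0.5992 -0.0692  0.1682] [ 0.5727 -0.1107  0.049 ] [ 0.611  -0.1029  0.0853]
228 [ 0.5991 -0.0694  0.177 ] [ 0.5692 -0.1241  0.0301] [ 0.6101 -0.0758  0.1656]
234 [ 0.5993 -0.0686  0.1874] [ 0.5871 -0.0727  0.1734] [ 0.6096 -0.0748  0.1767]
240 [ 0.5993 -0.0683  0.1957] [ 0.5879 -0.072   0.1836] [ 0.6091 -0.0743  0.1859]
246 [ 0.5992 -0.069   0.2013] [ 0.5884 -0.0717  0.1919] [ 0.6087 -0.0741  0.1937]
252 [ 0.5991 -0.0701  0.2054] [ 0.5891 -0.0709  0.2008] [ 0.6083 -0.0733  0.2019]
258 [ 0.599  -0.0708  0.2102] [nan nan nan] [ 0.6079 -0.0742  0.2063]
264 [ 0.5988 -0.0719  0.2139] [ 0.5889 -0.0741  0.2068] [ 0.6075 -0.0762  0.2084]
270 [ 0.5985 -0.0738
[... 423 characters left out ...]
.587  -0.0877  0.2154] [ 0.6052 -0.0892  0.2173]
306 [ 0.5957 -0.0914  0.2167] [ 0.5867 -0.09    0.2167] [ 0.6047 -0.093   0.2164]
312 [ 0.5951 -0.0951  0.2159] [ 5.458e-01 -2.460e-01 -2.000e-04] [ 0.5949 -0.2531  0.0007]
knob [ 0.598  -0.0824  0.1244]
228 [ 0.5515 -0.1217  0.0292] [ 0.6273 -0.1115  0.084 ]
231 [ 0.5513 -0.1241  0.0315] [ 0.6269 -0.1141  0.0845]
234 [ 0.5792 -0.0677  0.1821] [ 0.6202 -0.0739  0.1827]
237 [ 0.5799 -0.0672  0.1875] [ 0.6198 -0.0741  0.1863]
240 [ 0.5802 -0.0677  0.1903] [ 0.6193 -0.074   0.1902]
243 [ 0.5804 -0.0682  0.193 ] [ 0.6189 -0.0741  0.1936]
246 [ 0.5808 -0.0682  0.1969] [ 0.6185 -0.0739  0.1973]
249 [ 0.5813 -0.0679  0.201 ] [ 0.618  -0.0735  0.2015]
```

Relative to the ring, the barrel must go +1.3 cm in x and +8.1 cm in y, and its foot is at z=0.161. I'll move over the nest, descend to about 4 mm above the ring, and check again.

Emit:
step_arm(commands=[[0.6, 3, 0, 0, 0, 0, 0.2], [1.1, 6, 0, 0, 0, 0, 0.2], [1.3, 8.1, 0, 0, 0, 0, 0.2], [1.3, 8.1, 0, 0, 0, 0, 0.2], [1.3, 8.1, -2, 0, 0, 0, 0.2], [1.3, 8.1, -4, 0, 0, 0, 0.2], [1.3, 8.1, -6, 0, 0, 0, 0.2], [1.3, 8.1, -8, 0, 0, 0, 0.2], [1.3, 8.1, -9, 0, 0, 0, 0.2], [1.3, 8.1, -9.2, 0, 0, 0, 0.2], [1.3, 8.1, -9.2, 0, 0, 0, 0.2], [1.3, 8.1, -9.2, 0, 0, 0, 0.2]])

```text
time_s: 9.15
tool_pos: [0.6111, -0.0022, 0.053]
tcp_rot: [0.001, 0.76, 0.65, 0.001]
wrist_force: [0.6, 0.8, -1.4]
width: 0.345
```

Run:
```python
from h import *
s=snap('wrist','w5.png');t=env.sense();print(t['tool_pos'],t['wrist_force'],t['width'])
W=pts(s);z=W[...,2];v,u=np.mgrid[:400,:640];c=s['color'].astype(int)
blue=(c[...,0]-c[...,2]>50)&(abs(u-320)<60)&(v<260)
print('ring front',blue.sum(),W[blue].max(0),[(vv,W[vv,320].round(4)) for vv in range(170,236,6)])
I=s['color'][130:330,220:420];cv2.imwrite('pics/w5c.png',cv2.resize(I,None,fx=3,fy=3,interpolation=2))
```

```text
[ 0.61139116 -0.00226808  0.05341908] [ 0.04991693  0.13140608 -0.27836206] 0.34720603408487316
ring front 1146 [nan nan nan] [(170, array([0.6163, 0.0314, 0.0295])), (176, array([0.6163, 0.0314, 0.0491])), (182, array([0.6157, 0.0275, 0.0492])), (188, array([0.6151, 0.024 , 0.051 ])), (194, array([0.6146, 0.0207, 0.0532])), (200, array([0.6145, 0.0199, 0.064 ])), (206, array([0.6139, 0.0162, 0.0644])), (212, array([0.6125, 0.0077, 0.0506])), (218, array([0.6119, 0.0038, 0.0514])), (224, array([0.6131, 0.0111, 0.0815])), (230, array([0.613 , 0.0107, 0.0894]))]
```

View pics/w5c.png

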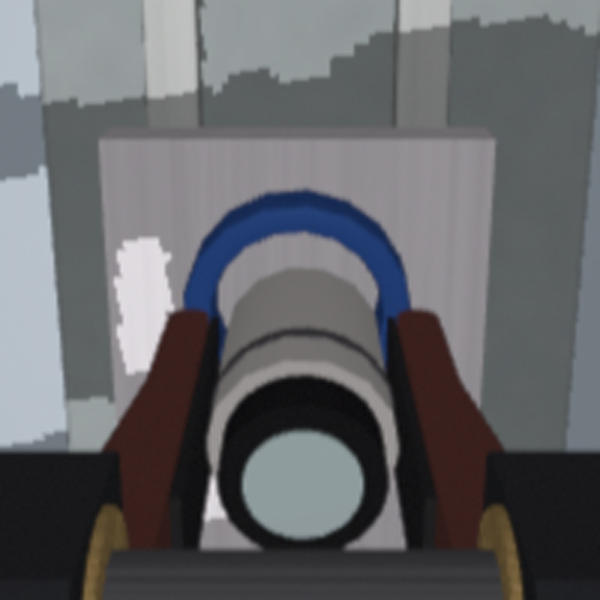

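The barrel hangs just above the ring and is well centred sideways, but needs about 2 mm more in +y. I'll correct that and lower it.

Emit:
step_arm(commands=[[0, 0.2, 0, 0, 0, 0, 0.2], [0, 0.2, -0.4, 0, 0, 0, 0.2], [0, 0.2, -0.8, 0, 0, 0, 0.2], [0, 0.2, -1.2, 0, 0, 0, 0.2], [0, 0.2, -1.5, 0, 0, 0, 0.2], [0, 0.2, -1.7, 0, 0, 0, 0.2], [0, 0.2, -1.7, 0, 0, 0, 0.2], [0, 0.2, -1.7, 0, 0, 0, 0.2]])

```text
time_s: 9.87
tool_pos: [0.6104, -0.0004, 0.0343]
tcp_rot: [-0.0, 0.76, 0.649, -0.0]
wrist_force: [-0.7, 0.1, 0.5]
width: 0.342
```

Emit:
step_arm(commands=[[0, 0, -0.1, 0, 0, 0, 0.2], [0, 0, -0.15, 0, 0, 0, 0.2], [0, 0, -0.2, 0, 0, 0, 0.2], [0, 0, -0.2, 0, 0, 0, 0.2]])

```text
time_s: 10.2
tool_pos: [0.6107, -0.0004, 0.0335]
tcp_rot: [0.0, 0.76, 0.649, 0.0]
wrist_force: [-2.5, 0.2, 4.1]
width: 0.346
```

Run:
```python
from h import *
s=snap('wrist');t=env.sense();print(t['tool_pos'],t['wrist_force'],t['width'])
W=pts(s);print(W[275:300:6,320].round(4), [(vv,W[vv,320].round(4)) for vv in range(196,240,4)])
```

```text
[ 6.10720386e-01 -3.58197875e-04  3.34564640e-02] [-2.43887502  0.29630999  5.36357992] 0.3486801748307358
[[ 6.117e-01  6.600e-03  1.073e-01]
 [ 6.112e-01  3.200e-03  1.064e-01]
 [ 6.107e-01  2.000e-04  1.064e-01]
 [ 6.103e-01 -2.400e-03  1.071e-01]
 [ 6.097e-01 -5.900e-03  1.064e-01]] [(196, array([0.6148, 0.0259, 0.0501])), (200, array([0.6144, 0.0234, 0.0501])), (204, array([0.614 , 0.0213, 0.051 ])), (208, array([0.614 , 0.021 , 0.0576])), (212, array([0.614 , 0.0208, 0.0641])), (216, array([0.6136, 0.0186, 0.0644])), (220, array([0.6132, 0.0163, 0.0645])), (224, array([0.6128, 0.0133, 0.0629])), (228, array([0.6127, 0.013 , 0.0682])), (232, array([0.6127, 0.013 , 0.0739])), (236, array([0.6127, 0.0127, 0.0786]))]
```

The barrel is seated: its top is at 0.1067 (0.106 expected) and it pushes back with 5 N. I'll release it and rise.

Emit:
step_arm(commands=[[0, 0, 0, 0, 0, 0, 0.6], [0, 0, 0, 0, 0, 0, 0.6], [0, 0, 0, 0, 0, 0, 0.6], [0, 0, 0, 0, 0, 0, 0.6], [0, 0, 0, 0, 0, 0, 0.6], [0, 0, 1, 0, 0, 0, 0.6], [0, 0, 3, 0, 0, 0, 0.6], [0, 0, 6, 0, 0, 0, 0.6], [0, 0, 9, 0, 0, 0, 0.6], [0, 0, 12, 0, 0, 0, 0.6], [0, 0, 12, 0, 0, 0, 0.6], [0, 0, 12, 0, 0, 0, 0.6]])

```text
time_s: 11.25
tool_pos: [0.6119, -0.0004, 0.1561]
tcp_rot: [0.002, 0.76, 0.649, 0.002]
wrist_force: [-0.1, 1.0, -0.0]
width: 0.599
```

Emit:
step_arm(commands=[[-1, -4, 0, 0, 0, 0, 0.6], [-1.8, -8, 0, 0, 0, 0, 0.6], [-1.8, -9.3, 0, 0, 0, 0, 0.6], [-1.8, -9.3, 0, 0, 0, 0, 0.6], [-1.8, -9.3, 0, 0, 0, 0, 0.6]])

```text
time_s: 11.67
tool_pos: [0.592, -0.0936, 0.1512]
tcp_rot: [-0.001, 0.761, 0.649, -0.0]
wrist_force: [0.9, -0.1, 0.3]
width: 0.6
```

Run:
```python
from h import *
s=snap('wrist','w6.png');t=env.sense();print(t['tool_pos'],t['tcp_rot'],t['wrist_force'],t['width'])
W=pts(s);c=s['color'].astype(int);z=W[...,2]
r=(c[...,2]>90)&(c[...,1]<60)&(c[...,0]<60)&(z>.095)&(z<.135)
P=W[r];print('knob',r.sum(),((P.min(0)+P.max(0))/2).round(4));T=P[P[:,2]>.122];print('top',len(T),((T.min(0)+T.max(0))/2).round(4),T.mean(0).round(4),np.ptp(T,axis=0))
T=W[(z>.103)&(z<.110)&~r&(W[...,1]>-.04)];print('barrel cap',len(T),((T.min(0)+T.max(0))/2).round(4),T[:,2].mean())
for vv in range(224,250,2): print(vv,W[vv,262].round(4),W[vv,378].round(4))
```

```text
[ 0.5922311  -0.09270113  0.15145135] [-9.25170262e-04  7.60482642e-01  6.49357563e-01 -2.25444939e-04] [-0.11002637  0.27459298 -0.24376074] 0.6011716841416398
knob 839 [ 0.5956 -0.0925  0.1245]
top 819 [ 0.5956 -0.0925  0.1256] [ 0.5959 -0.0918  0.1264] [0.02448227 0.02331959 0.00709687]
barrel cap 1090 [ 0.6104 -0.0023  0.1065] 0.10650384561193493
224 [ 0.5164 -0.1373  0.0019] [ 0.6454 -0.1472  0.0293]
226 [ 0.5157 -0.14    0.0011] [ 0.6449 -0.1489  0.0308]
228 [ 0.5151 -0.1425  0.001 ] [ 0.6446 -0.1509  0.0313]
230 [ 0.5145 -0.1451  0.0007] [ 0.6445 -0.1538  0.0299]
232 [ 5.137e-01 -1.479e-01 -2.000e-04] [ 0.6444 -0.1564  0.0291]
234 [ 0.5633 -0.0767  0.1912] [ 0.6246 -0.0867  0.1905]
236 [ 0.5635 -0.0772  0.1928] [ 0.6243 -0.0874  0.1917]
238 [ 0.5641 -0.077   0.1961] [ 0.6236 -0.0864  0.1964]
240 [ 0.5644 -0.0773  0.1981] [ 0.6234 -0.0869  0.1976]
242 [ 0.5647 -0.0776  0.2001] [ 0.6229 -0.0865  0.2008]
244 [ 0.5651 -0.0778  0.2022] [ 0.6225 -0.0866  0.2029]
246 [ 0.5658 -0.0773  0.2058] [ 0.6219 -0.0857  0.2069]
248 [ 0.566  -0.0777  0.2073] [ 0.6217 -0.0861  0.2082]
```

View pics/w6.png

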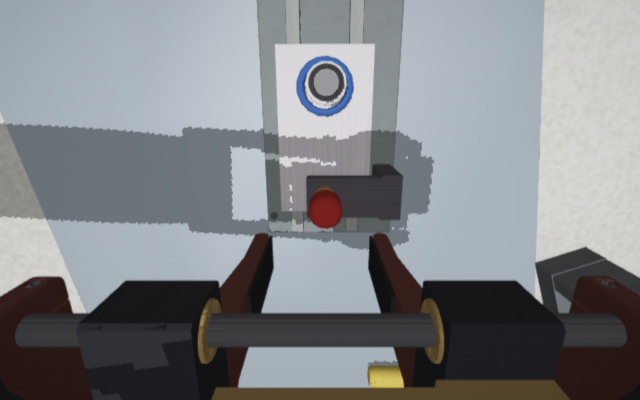

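The barrel stands upright and concentric in the ring at (325,85), with its top at 0.1065. The knob is at (325,208), about (0.596, -0.0925), so I need +0.4 cm in x. The tips are at z≈0.190, so I'll go down 9.4 cm to straddle the knob.

Emit:
step_arm(commands=[[0.4, 0, 0, 0, 0, 0, 0.6], [0.4, 0, -2, 0, 0, 0, 0.6], [0.4, 0, -4, 0, 0, 0, 0.6], [0.4, 0, -6, 0, 0, 0, 0.6], [0.4, 0, -8, 0, 0, 0, 0.6], [0.4, 0, -9, 0, 0, 0, 0.6], [0.4, 0, -9.4, 0, 0, 0, 0.6], [0.4, 0, -9.4, 0, 0, 0, 0.6], [0.4, 0, -9.4, 0, 0, 0, 0.6]])

```text
time_s: 12.47
tool_pos: [0.5971, -0.0929, 0.0595]
tcp_rot: [0.0, 0.76, 0.65, 0.0]
wrist_force: [1.0, 0.1, 0.2]
width: 0.603
```

Run:
```python
from h import *
s=snap('wrist','w7.png');t=env.sense();print(t['tool_pos'],t['wrist_force'],t['width'])
W=pts(s)
for vv in range(226,246,2): print(vv,W[vv,262].round(4),W[vv,378].round(4))
for vv in range(210,300,8): print(vv,W[vv,320].round(4))
```

```text
[ 0.59739244 -0.09316121  0.06010144] [ 0.48570888 -0.21411652  0.07583971] 0.6023745351222735
226 [ 0.557  -0.0891  0.0506] [ 0.6318 -0.0871  0.0853]
228 [ 0.5568 -0.0903  0.0512] [ 0.6317 -0.0885  0.085 ]
230 [ 0.5562 -0.0922  0.0502] [ 0.6316 -0.0896  0.0852]
232 [ 0.5558 -0.0938  0.0496] [ 0.6315 -0.091   0.085 ]
234 [ 0.568  -0.0765  0.0982] [ 0.6295 -0.0857  0.0996]
236 [ 0.5687 -0.0762  0.1019] [ 0.6292 -0.0862  0.1009]
238 [ 0.5693 -0.0761  0.1051] [ 0.6287 -0.086   0.104 ]
240 [ 0.5692 -0.077   0.1056] [ 0.6284 -0.0865  0.1053]
242 [ 0.5697 -0.0769  0.1083] [ 0.6278 -0.0857  0.1092]
244 [ 0.57   -0.0771  0.1105] [ 0.6275 -0.0858  0.1113]
210 [ 0.5984 -0.0841  0.0498]
218 [ 0.5995 -0.0769  0.0856]
226 [ 0.5988 -0.0815  0.0862]
234 [ 0.5984 -0.0839  0.0922]
242 [ 0.5989 -0.0812  0.109 ]
250 [ 0.5989 -0.0806  0.1195]
258 [ 0.5987 -0.082   0.125 ]
266 [ 0.5982 -0.0853  0.1264]
274 [ 0.5977 -0.0882  0.1284]
282 [ 0.597  -0.093   0.1273]
290 [ 0.5963 -0.0975  0.1267]
298 [ 0.5956 -0.1016  0.127 ]
```

Emit:
step_arm(commands=[[-0.1, 0, -0.3, 0, 0, 0, 0.6], [-0.1, 0, -0.3, 0, 0, 0, 0.1], [-0.1, 0, -0.3, 0, 0, 0, 0.1], [-0.1, 0, -0.3, 0, 0, 0, 0.1], [-0.1, 0, -0.3, 0, 0, 0, 0.1], [-0.1, 0, -0.3, 0, 0, 0, 0.1], [-0.1, 0, -0.3, 0, 0, 0, 0.1], [-0.1, 0, -0.3, 0, 0, 0, 0.1], [-0.1, 0, -0.3, 0, 0, 0, 0.1]], grip_force=50)

```text
time_s: 13.27
tool_pos: [0.5955, -0.0934, 0.0557]
tcp_rot: [0.0, 0.76, 0.649, 0.0]
wrist_force: [-0.2, 0.1, 1.8]
width: 0.284
```

The knob is gripped at about 25 mm. Now I'll pull straight up.

Emit:
step_arm(commands=[[0, 0, 0.2, 0, 0, 0, 0.1], [0, 0, 0.4, 0, 0, 0, 0.1], [0, 0, 0.6, 0, 0, 0, 0.1], [0, 0, 0.8, 0, 0, 0, 0.1], [0, 0, 1.0, 0, 0, 0, 0.1], [0, 0, 1.2, 0, 0, 0, 0.1], [0, 0, 1.4, 0, 0, 0, 0.1], [0, 0, 1.5, 0, 0, 0, 0.1], [0, 0, 1.6, 0, 0, 0, 0.1], [0, 0, 1.6, 0, 0, 0, 0.1]])

```text
time_s: 14.1
tool_pos: [0.5952, -0.0933, 0.0685]
tcp_rot: [-0.001, 0.76, 0.649, -0.001]
wrist_force: [5.5, -1.8, -14.3]
width: 0.288
```

Emit:
step_arm(commands=[[0, 0, 0.2, 0, 0, 0, 0.1], [0, 0, 0.3, 0, 0, 0, 0.1], [0, 0, 0.4, 0, 0, 0, 0.1], [0, 0, 0.4, 0, 0, 0, 0.1], [0, 0, 0.4, 0, 0, 0, 0.1]])

```text
time_s: 14.52
tool_pos: [0.5952, -0.0933, 0.0718]
tcp_rot: [-0.001, 0.76, 0.649, -0.001]
wrist_force: [7.2, -1.1, -15.5]
width: 0.283
```

Run:
```python
from h import *
s=snap('wrist');t=env.sense();print(t['time_s'],t['tool_pos'],t['wrist_force'],t['width'])
W=pts(s)
for vv in (258,266,274,282,290,298): print(vv,W[vv,320].round(4))
```

```text
14.5667 [ 0.59516    -0.09334605  0.07182605] [  6.11541014  -1.96106094 -15.28219282] 0.2820324831181485
258 [ 0.5971 -0.082   0.1383]
266 [ 0.5968 -0.0839  0.1422]
274 [ 0.5964 -0.0868  0.144 ]
282 [ 0.5957 -0.0913  0.1431]
290 [ 0.595  -0.0952  0.1434]
298 [ 0.5945 -0.0987  0.1443]
```

Emit:
step_arm(commands=[[0, 0, 0.1, 0, 0, 0, 0.1], [0, 0, 0.2, 0, 0, 0, 0.1], [0, 0, 0.2, 0, 0, 0, 0.1], [0, 0, 0.2, 0, 0, 0, 0.1], [0, 0, 0.2, 0, 0, 0, 0.1], [0, 0, 0.2, 0, 0, 0, 0.1], [0, 0, 0.2, 0, 0, 0, 0.1], [0, 0, 0.2, 0, 0, 0, 0.1]])

```text
time_s: 15.23
tool_pos: [0.595, -0.0933, 0.0719]
tcp_rot: [-0.002, 0.76, 0.649, -0.001]
wrist_force: [9.5, -2.9, -21.4]
width: 0.286
```

Run:
```python
from h import *
s=snap('wrist','w8.png');t=env.sense();print(t['time_s'],t['tool_pos'],t['wrist_force'],t['width'])
W=pts(s)
for vv in (274,282,290,298): print(vv,W[vv,320].round(4))
```

```text
15.2833 [ 0.59501199 -0.09332427  0.0718965 ] [  9.91825776  -3.021113   -22.19189912] 0.2769812622298175
274 [ 0.5963 -0.0872  0.1435]
282 [ 0.5957 -0.0908  0.144 ]
290 [ 0.595  -0.095   0.1438]
298 [ 0.5943 -0.0994  0.1433]
```

View pics/w8.png

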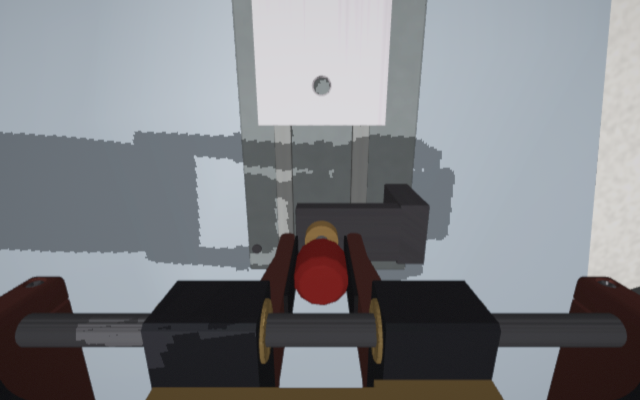

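The plunger is at its stop: the force rose from 15 to 22 N with no further movement. The carriage has moved, and its empty hole is at (321,86). Next I'll check the barrel and carriage travel in the top view.

Run:
```python
from h import *
w=dict(np.load('wrist.npz'));print('hole',pts(w)[80:92:5,311:334:11].round(4).tolist())
for n in('top','scene'):
    s=snap(n);W=pts(s);z=W[...,2]
    m=(abs(W[...,0]-.624)<.05)&(abs(W[...,1]-.086)<.06)
    k=m&(z>.095)&(z<.115);print(n,'cap',k.sum(),W[k].mean(0).round(4) if k.any() else '')
    k=m&(z>.059)&(z<.068);print(n,'ring',k.sum(),W[k].mean(0).round(4))
t=env.sense();print(t['time_s'],t['tool_pos'],t['wrist_force'],t['width'])
```

```text
hole [[[0.6037, -0.0001, 0.0498], [0.6109, -0.0001, 0.0303], [0.6177, -0.0024, 0.05]], [[0.6032, -0.0032, 0.0504], [0.6104, -0.0033, 0.0295], [0.6173, -0.0054, 0.0496]], [[0.6027, -0.0062, 0.0499], [0.6099, -0.0067, 0.0304], [0.6168, -0.0085, 0.0508]]]
top cap 90 [0.6207 0.0855 0.1038]
top ring 86 [0.6169 0.0837 0.0632]
scene cap 138 [0.6285 0.0864 0.1039]
scene ring 143 [0.6337 0.0855 0.064 ]
15.3833 [ 0.59499861 -0.09328397  0.07184832] [  9.41648226  -1.7721407  -23.21313917] 0.28670475988112465
```

Run:
```python
from h import *
print(env.close_job())
t=env.sense();print(t['time_s'],t['tool_pos'],t['wrist_force'],t['width'])
```

```text
the job is handed in; nothing more can be done
None
the job is handed in; nothing more can be done
```

The job is done and handed in at about 15.4 s. The barrel went upright into the nest with the carriage still locked, and I let it go. I then pulled the plunger to its stop, and the arm is still gripping the knob and holding it up.

**Last checks**
- **Barrel in the nest:** before the pull, its top was at 106.5 mm (106 expected) and it was concentric with the ring. It had pushed back with about 5 N on the way down.
- **Plunger:** the knob rose about 16.5 mm by camera, against 16 mm nominal. The downward force rose from 15 to 22 N with no further movement, so it is against its stop. The jaw opening was about 25 mm on the 26 mm knob.
- **Carriage:** its pin hole moved about 90 mm, so it is at the far stop. The barrel is still in the ring by both fixed cameras, at about (0.624, 0.086).

**Disagreements and gaps**
- **Tool height:** the reported TCP height read about 40 mm lower than the real fingertips, as the wrist and scene cameras both showed. The first grasp therefore closed on air just above the barrel. Nothing was touched, and I took all later heights from the cameras.
- **Sideways load:** a side force of about 10 N remains on the knob, probably from gripping it slightly off-centre.
- **Bystanders:** I did not measure the jar, bin and screwdriver again at the end; the arm did not go near them.

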